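# Push the row of drone motors home and close the keeper

### The job

With the fingertips, push the row of four black motor carriers along the aluminium rail from behind, all together as one touching train, until the front one is fully against the yellow end stop. Then swing the red keeper fully closed across the rail behind the last carrier. Pick nothing up, do not lift or tip the carriers, and leave everything else on the bench where it is.

Things in the scene. Friction and masses are not known exactly. Their poses are not given: they have to be found in the camera images.
- rail: Fixed straight aluminium channel on the 3 mm thick blue mat, open on top. Origin: mid-width, on its underside (3 mm above the work surface); +y runs along the channel to the end stop, +x to the keeper's side, z up. Floor 4 mm thick; side walls 4 mm thick, tops 14 mm above the underside, 42 mm clear between. Yaw within 23 degrees of 0.
- stop (a point): Foot of the yellow end stop's inner face, mid-width on the channel's floor, at rail y = +170 mm. The stop is 12 mm thick, 50 mm wide, its top 34 mm above the rail's underside.
- mouth (a point): Open end of the channel, mid-width on its floor, at rail y = -162 mm; the carriers are pushed from this end towards the stop.
- carrier1: Black carrier block 40 x 40 x 30 mm in the channel, a silver drone motor fixed on top (29 mm across, 21 mm high, plus a 9 mm shaft), about 0.11 kg, varying; the front one, nearest the yellow end stop. Origin: centre of the underside. The four start in a touching row, 60 to 110 mm short of the stop; fully home this origin is at rail y = +150 mm.
- carrier2: Black carrier block 40 x 40 x 30 mm in the channel, a silver drone motor fixed on top (29 mm across, 21 mm high, plus a 9 mm shaft), about 0.11 kg, varying; the second from the stop. Origin: centre of the underside. The four start in a touching row, 60 to 110 mm short of the stop; fully home this origin is at rail y = +110 mm.
- carrier3: Black carrier block 40 x 40 x 30 mm in the channel, a silver drone motor fixed on top (29 mm across, 21 mm high, plus a 9 mm shaft), about 0.11 kg, varying; the third from the stop. Origin: centre of the underside. The four start in a touching row, 60 to 110 mm short of the stop; fully home this origin is at rail y = +70 mm.
- carrier4: Black carrier block 40 x 40 x 30 mm in the channel, a silver drone motor fixed on top (29 mm across, 21 mm high, plus a 9 mm shaft), about 0.11 kg, varying; the last one of the row, farthest from the stop: its rear face is the one to push. Origin: centre of the underside. The four start in a touching row, 60 to 110 mm short of the stop; fully home this origin is at rail y = +30 mm.
- keeper (a joint): Swing (rad) of the red keeper blade about an upright pivot beside the channel. 0: blade points from the pivot to rail -y, beside and parallel to the channel; negative (to -0.7): swung farther outward; +1.57, its limit: fully closed, straight across the channel (pointing to rail -x). Friction (about 1 N at the tip) holds it where it is left. Starts between -0.6 and 0.
- keeper_pivot (a point): On the keeper's pivot axis, at the height of the blade's top edge; fixed to the rail at rail x = +40 mm, y = -1 mm, 40 mm above the rail's underside. The pivot hub is 16 mm across and 44 mm high.
- keeper_tip (a point): Middle of the free end of the red keeper blade, at its top edge, 75 mm from the pivot axis. The blade is upright, 10 mm thick, from 17 to 40 mm above the rail's underside, so it passes 3 mm over the channel walls. Closed, its face stands 6 mm behind the last carrier of a row that is fully home.
- spare_carrier: Grey empty carrier, 40 x 40 x 30 mm, standing on the mat near the rail. To be left alone. Origin: centre of its underside.
- spare_motor: Loose green motor without carrier, 29 mm across, 30 mm tall, on the mat near the rail. To be left alone. Origin: centre of its underside.
- spool: Green solder spool with silver wire standing on end, 54 mm across, 48 mm tall. To be left alone. Origin: centre of its underside.
- screwdriver: Yellow-handled screwdriver, about 180 mm long, lying on the mat. To be left alone. Origin near the middle of its length, at the underside.
- flux_bottle: Small amber bottle, 40 mm across, 90 mm tall. To be left alone. Origin: centre of its underside.
- parts_tray: Orange open tray, 100 x 140 x 28 mm. To be left alone. Origin: centre of its underside.
Mind the look-alikes: they are no part of the job. Leave any blue look-alike of the carrier2 alone.

How it is judged:
On the way, in this order (a step that is already met when the one before it is completed fails the run):
1. the four carriers are home against the end stop, the keeper still open (y of carrier1 in the frame of rail above 0.147 m and y of carrier2 in the frame of rail above 0.1065 m and y of carrier3 in the frame of rail above 0.066 m and y of carrier4 in the frame of rail above 0.0255 m and height (world z) of each of carrier1, carrier2, carrier3, carrier4 below 0.011 m and x of carrier1 in the frame of rail between -0.005 and 0.005 m and x of carrier2 in the frame of rail between -0.005 and 0.005 m and x of carrier3 in the frame of rail between -0.005 and 0.005 m and x of carrier4 in the frame of rail between -0.005 and 0.005 m and value of joint keeper below 1 rad), for 0.2 s.
2. the keeper is fully closed behind them (y of carrier1 in the frame of rail above 0.147 m and y of carrier2 in the frame of rail above 0.1065 m and y of carrier3 in the frame of rail above 0.066 m and y of carrier4 in the frame of rail above 0.0255 m and height (world z) of each of carrier1, carrier2, carrier3, carrier4 below 0.011 m and x of carrier1 in the frame of rail between -0.005 and 0.005 m and x of carrier2 in the frame of rail between -0.005 and 0.005 m and x of carrier3 in the frame of rail between -0.005 and 0.005 m and x of carrier4 in the frame of rail between -0.005 and 0.005 m and value of joint keeper above 1.47 rad), for 0.2 s.
At the end, for the whole second after the job is handed in: All four carriers stand in the channel, at rest, the front one within 3 mm of the end stop and the last within 4.5 mm of its home place, and the keeper is closed to beyond 1.47 rad (all of step 2 and linear speed of each of carrier1, carrier2, carrier3, carrier4 below 0.02 m/s); the robot touches nothing.
It fails at once if a carrier is lifted or tipped (height (world z) of any of carrier1, carrier2, carrier3, carrier4 above 0.018 m or angle between any of carrier1, carrier2, carrier3, carrier4's own z axis and vertical above 0.25 rad).
It fails at once if the row is pulled apart: a gap of more than 12 mm opens between neighbouring carriers (distance between carrier1 and carrier2 above 0.052 m or distance between carrier2 and carrier3 above 0.052 m or distance between carrier3 and carrier4 above 0.052 m).
It fails at once if something else on the table is moved by more than 15 mm (distance of any of spare_carrier, spare_motor, spool, screwdriver, flux_bottle, parts_tray from where it was at the start of the episode above 0.015 m).
It also fails if it takes over 45 s, if anything falls off the work surface, if the arm or the gripper's body presses on something with over 40 N, if the wrist force passes 120 N, or if a joint passes its speed limit or range.

### The arm

A 6-joint arm with a two-finger parallel gripper is mounted at the origin on the work surface. World frame = base frame: x ahead of the robot, y to its left, z up, the work surface at z = 0. Lengths are in m, angles in rad, forces in N, time in s.
With the tool pointing down it reaches from about 0.225 to 0.725 m from the base axis. Payload 3.1 kg.
Tool frame: the origin (TCP) lies on the centre line of the jaws, within the pads' length; the fingertips stand 8 mm ahead of it and the grasp point (between the pads) lies 11 mm behind it; z points along the fingers, y is the line along which they close (so a half turn about z gives the same grasp; the last joint's range is limited). The gripper opens to 85 mm and grips with 20 to 120 N. Pads are 22 mm wide; open, the fingers measure 114 mm over their backs; the gripper's body (76 mm by 85 mm) begins 54 mm behind the grasp point. The pads swing forward as they close: fully open they stand 13 mm farther back than shut.
Start: joints at [-1.355, 0.048, 0.099, 1.622, 0, 1.443], TCP at [0.177, -0.494, 0.239] pointing down, gripper open.
Joint ranges: [-2.91, 2.91], [-0.99, 1.94], [-1.21, 1.42], [-2.12, 2.29], [-1.49, 1.47], [-3.14, 3.14]. Speed limits (rad/s): [2.79, 2.79, 3.14, 3.14, 3.14, 3.14].

### API

Orientations are given as a unit quaternion [x, y, z, w].
In Python, from bench import r, readout, cams, models gives the robot as it stands. Calls block until the motion is done:
- r.move_pose(position, orientation): joint-space move of the TCP to a pose.
- r.move_straight(position, rot=None, velocity=0.15): straight line of the TCP; rot=None keeps the orientation; velocity is the mean speed in m/s.
- r.movej(angles): joint-space move.
- r.open_gripper() and r.grab(): open the fingers fully, or close them until they stop; the grip force is fixed at half the most.
- r.dwell(seconds).
- r.inverse_kinematics(position, orientation): joint angles nearest the present ones, or None.
- readout.sense(): the state.
- cams.camera(name): name is "scene" or "top" or "wrist"; returns a dict with "image" (420x560x3 uint8, red, green, blue), "range_z" (420x560 float32, m along the optical axis (not along the pixel's ray), 0 where there is no reading), "fx", "fy", "cx", "cy" (pixels), "R" (3x3) and "t" (3): a world point X has camera coordinates R X + t. Camera axes: x right, y down, z forward; pixel columns grow to the right and rows downward; lengths in m; the calibration is good to about 2 mm. The wrist camera is an equidistant fisheye: a pixel r from the principal point sees the ray r / f radians off the axis. A picture is of the moment at which its call begins.
A pose or a line that the arm cannot do raises r.MotionError and nothing moves.
- r.job_done(): hands the job in; it is judged then, once.
Trained networks look in a picture, given as the dict that the camera call returned (one of the last four; its "shot" number tells which), for a name from the list of things; names that differ only in an ending like _2 or _b are one class to them, and where a whole thing is asked for, a point or a joint stands for the part that bears it (a point fixed in the world has none). Each returns a list of dicts, best first, with "score" (0 to 1); they miss things now and then, are a little off and sometimes report something else, mostly with a low value. They report only what shows in the picture. A call takes as long as a camera call. They do not tell look-alikes from the thing itself.
- models.recognise(picture, query): "point" ([x, y, z] in m, in the coordinates of the camera as it stood for that picture, good to about 4 mm: the middle of the surface that is visible of it).
- models.trace(picture, query): "mask" (420x560 bool, what is visible of it).
The state is a dict: "clock": time; "joint_positions": joint angles; "joint_velocities": joint speeds; "tau": joint torques, N m; "position": TCP position; "tcp_rot": TCP orientation; "ft_force": force on the tool from outside, world axes, zero at the start; "moment": the same for the moment, N m; "grip_width": finger opening in m; "grasp_force": force on a finger pad.
Only numpy, scipy, OpenCV 4.12 (cv2) and the standard library are available. Lean on these libraries where they do the work, as an engineer would, in place of code of your own. Each camera call takes 0.05 s, during which the arm holds its last target. There are 200 camera calls.

## Working session

There is one attempt and no reset: what is moved stays moved. The work goes in short steps, each a Python script; the robot and the scene stay as the last script left them, time stands still between calls to the robot, and variables do not carry over. Pictures are saved under pics/ and viewed, at most 10 in all, crops included, and the job is handed in when it is done.

```bash
mkdir -p pics; ls
python3 - <<'E'
from bench import r, readout, cams, models
import cv2,numpy as np
for n in ["top","scene"]:
    p=cams.camera(n); cv2.imwrite(f"pics/{n}0.png",p["image"][:,:,::-1])
    np.savez(f"{n}0.npz",**{k:v for k,v in p.items()})
    for q in ["rail","carrier1","keeper","keeper_tip","stop","mouth","keeper_pivot","spare_carrier","spare_motor","spool","screwdriver","flux_bottle","parts_tray"]:
        try:
            for d in models.recognise(p,q)[:6]:
                c=np.array(d["point"]); w=p["R"].T@(c-p["t"])
                print(n,q,round(d["score"],2),w.round(3),(p["fx"]*c[0]/c[2]+p["cx"]).round(),(p["fy"]*c[1]/c[2]+p["cy"]).round())
        except Exception as e: print(q,e)
print(readout.sense())
E
```

```text
pics
top rail 0.61 [ 0.559 -0.019  0.008] 275.0 208.0
top rail 0.27 [0.667 0.309 0.06 ] 147.0 167.0
top carrier1 0.77 [ 0.658 -0.179  0.034] 335.0 167.0
top carrier1 0.75 [0.44  0.071 0.03 ] 241.0 253.0
top carrier1 0.71 [ 0.548 -0.106  0.035] 308.0 209.0
top carrier1 0.68 [ 0.395 -0.087  0.033] 303.0 269.0
top carrier1 0.66 [ 0.548 -0.14   0.035] 322.0 209.0
top carrier1 0.65 [ 0.547 -0.063  0.036] 292.0 210.0
top keeper 0.74 [ 0.457 -0.006  0.025] 271.0 245.0
top keeper 0.73 [ 0.603 -0.095  0.04 ] 304.0 188.0
top keeper_tip 0.62 [ 0.604 -0.095  0.046] 304.0 187.0
top keeper_tip 0.41 [0.645 0.033 0.051] 254.0 173.0
top stop 0.73 [ 0.555 -0.021  0.006] 276.0 209.0
top mouth 0.86 [ 0.552 -0.026  0.007] 278.0 210.0
top mouth 0.74 [ 0.546 -0.063  0.035] 292.0 210.0
top mouth 0.23 [ 0.547 -0.141  0.034] 322.0 209.0
top keeper_pivot 0.63 [ 0.604 -0.094  0.04 ] 303.0 188.0
top spare_carrier 0.57 [ 0.713 -0.33   0.007] 388.0 148.0
top spare_carrier 0.53 [ 0.473 -0.163  0.034] 332.0 237.0
top spare_carrier 0.28 [ 0.558 -0.02   0.005] 276.0 208.0
top spool 0.7 [0.645 0.035 0.05 ] 253.0 173.0

[... 1470 characters left out ...]
: 1.4, 'joint_positions': array([-1.35477829e+00,  4.80098992e-02,  9.91958366e-02,  1.62202533e+00,
        1.75187389e-05,  1.44298426e+00]), 'joint_velocities': array([-0.00091924,  0.00101021, -0.00061057, -0.00074195,  0.00011978,
       -0.00014344]), 'tau': array([ 4.80450581e-04, -3.38639116e+01,  3.20149469e+01,  1.10993031e-03,
        2.86007190e-05, -2.75893655e-07]), 'position': array([ 0.17695839, -0.49425827,  0.23930431]), 'tcp_rot': array([ 9.85258966e-01,  1.71069486e-01,  7.80158105e-06, -2.18961947e-05]), 'ft_force': array([-0.23948795,  0.27381145, -0.32727207]), 'moment': array([0.06303839, 0.0423083 , 0.00741583]), 'grasp_force': 0.0, 'grip_width': 0.08537910335196809}
```

Run:
```python
import cv2
a=cv2.imread("pics/top0.png"); cv2.imwrite("pics/top0c.png",cv2.resize(a[120:320,180:440],None,fx=3,fy=3,interpolation=cv2.INTER_CUBIC)[:600,:780])
a=cv2.imread("pics/scene0.png"); cv2.imwrite("pics/scene0c.png",cv2.resize(a[110:310,180:440],None,fx=3,fy=3,interpolation=cv2.INTER_CUBIC))
```

```text
(no output)
```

View pics/top0c.png

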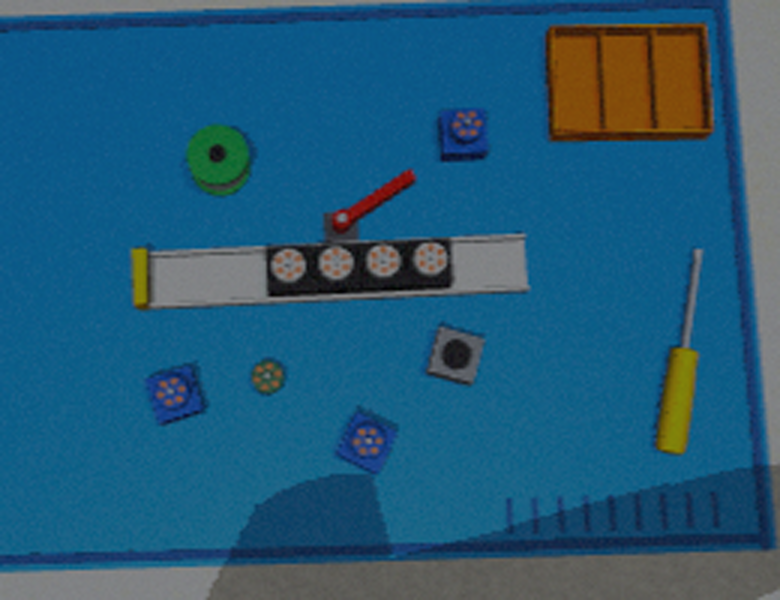

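View pics/scene0.png

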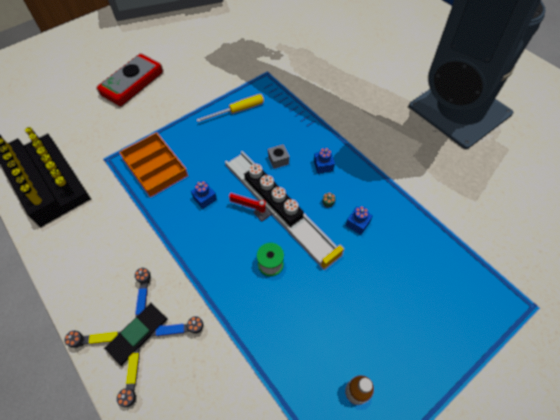

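The top crop shows the rail (pixel 275,208) with the stop at its left end (227,213). The four black carriers sit at px 276, 292, 308 and 323, row ~208. The red keeper is open, with its pivot at (294,193) and tip at (317,179). Carrier look-alikes are the three blue blocks at (238,251), (302,267) and (334,163) and the grey one at (332,238). I choose the black ones in the channel. Next I fit the rail frame.

```bash
cat > h.py <<'E'
import numpy as np, cv2
def w_at(p,uv,z):
    uv=np.atleast_2d(uv).astype(float)
    d=np.c_[(uv[:,0]-p["cx"])/p["fx"],(uv[:,1]-p["cy"])/p["fy"],np.ones(len(uv))]@p["R"]
    c=-p["R"].T@p["t"]; return c+d*((z-c[2])/d[:,2])[:,None]
def pix(mask): v,u=np.nonzero(mask); return np.c_[u,v]
E
python3 - <<'E'
from h import *
p=np.load("top0.npz"); im=p["image"]; hsv=cv2.cvtColor(im,cv2.COLOR_RGB2HSV)
print("cam",-p["R"].T@p["t"],p["fx"])
H,S,V=[hsv[...,i].astype(int) for i in range(3)]
roi=np.zeros(H.shape,bool); roi[193:226,218:362]=1
y=roi&(H>20)&(H<35)&(S>150)&(V>90); y[:,240:]=0
q=pix(y); print("stop px",len(q),q.min(0),q.max(0))
W=w_at(p,q,.037)[:,:2]; print("stop c",W.mean(0), cv2.minAreaRect(W.astype(np.float32)))
g=roi&(S<70)&(V>90)
n,l,st,c=cv2.connectedComponentsWithStats(g.astype(np.uint8))
print([(s.tolist(),cc.round(1)) for s,cc in zip(st,c) if s[4]>15])
# walls: for columns, first/last grey row
rows=[]
for u in list(range(236,266,3))+list(range(334,352,3)):
    v=np.nonzero(g[:,u])[0]
    if len(v): rows.append((u,v.min(),v.max()))
R=np.array(rows); 
for k in (1,2):
    P=w_at(p,R[:,[0,k]],.017)[:,:2]; f=np.polyfit(P[:,1],P[:,0],1); print("wall x=a*y+b",f,"resid",np.std(P[:,0]-np.polyval(f,P[:,1])).round(4))
for v in (205,208,211):
    u=np.nonzero(g[v])[0]; print(v,u.max(),w_at(p,[u.max()+.5,v],.007)[0])
red=((H<8)|(H>172))&(S>150)&(V>90); red[:, :285]=0; red[:,330:]=0; red[:170]=0;red[200:]=0
n,l,st,c=cv2.connectedComponentsWithStats(red.astype(np.uint8)); i=1+st[1:,4].argmax(); q=pix(l==i)
W=w_at(p,q,.043)[:,:2]; print("blade",len(q),cv2.minAreaRect(W.astype(np.float32)), W[W[:,0].argmax()],W[W[:,0].argmin()])
dk=roi&(V<60); dk[:,:262]=0; q=pix(dk); print("dark",q.min(0),q.max(0))
E
```

```text
cam [ 0.33891104 -0.03741284  1.24240211] 472.82654708516736
stop px 78 [224 203] [228 221]
stop c [0.54749828 0.10679423] ((0.5464960932731628, 0.10781912505626678), (0.010415536351501942, 0.04745490849018097), 89.42330932617188)
[([0, 0, 560, 420, 233667], array([279.4, 209.5])), ([230, 198, 126, 25, 1237], array([287. , 210.9])), ([318, 201, 11, 10, 71], array([323. , 205.8])), ([271, 203, 11, 11, 72], array([275.8, 208. ])), ([287, 202, 11, 11, 70], array([292. , 207.2])), ([302, 202, 11, 10, 68], array([307.3, 206.5]))]
wall x=a*y+b [-0.0157783   0.57300753] resid 0.0008
wall x=a*y+b [-0.01644457  0.52583126] resid 0.0007
205 354 [ 0.55982281 -0.22969443  0.007     ]
208 354 [ 0.55176239 -0.22923511  0.007     ]
211 354 [ 0.54372011 -0.22877682  0.007     ]
blade 102 ((0.6068450808525085, -0.0968010425567627), (0.013431984931230545, 0.07991670072078705), 28.971933364868164) [ 0.63058846 -0.12581976] [ 0.58452098 -0.06955663]
dark [269 193] [330 218]
```

```bash
cat >> h.py <<'E'
psi=.016; O=np.array([.5505,-.068])
Rr=np.array([[np.cos(psi),-np.sin(psi)],[np.sin(psi),np.cos(psi)]])
def rw(x,y,z): return [*(O+Rr@[x,y]),z]
def quat(s): a=psi+s*np.pi/2; return [np.cos(a/2),np.sin(a/2),0,0]
E
python3 - <<'E'
from h import *
from bench import r, readout, cams
q0=readout.sense()["joint_positions"]
best=[]
for s in (1,-1):
    js=[r.inverse_kinematics(P,quat(s)) for P in (rw(0,-.125,.11),rw(0,-.125,.024),rw(0,0,.024),rw(.09,-.01,.06))]
    print(s,[None if j is None else np.round(j,2) for j in js])
    if all(j is not None for j in js): best.append((abs(js[0][5]-q0[5]),s))
s=min(best)[1]; print("s",s)
r.move_pose(rw(0,-.125,.12),quat(s)); r.grab()
print(readout.sense()["clock"],readout.sense()["position"],readout.sense()["grip_width"])
r.move_straight(rw(0,-.125,.05),velocity=.15)
p=cams.camera("wrist"); cv2.imwrite("pics/w1.png",p["image"][:,:,::-1])
p=cams.camera("scene"); a=p["image"][120:290,200:400,::-1]; cv2.imwrite("pics/s1.png",cv2.resize(a,None,fx=3.5,fy=3.5,interpolation=cv2.INTER_CUBIC))
print(readout.sense()["clock"],readout.sense()["ft_force"])
E
```

```text
1 [array([-0.45,  0.21,  0.02,  1.38,  0.  ,  1.1 ]), array([-0.45,  0.26, -0.09,  1.22,  0.  ,  1.1 ]), array([-0.24,  0.19, -0.18,  1.2 ,  0.  ,  1.31]), array([-0.22,  0.39,  0.14,  1.32,  0.  ,  1.33])]
-1 [array([-0.45,  0.21,  0.02,  1.38,  0.  , -2.04]), array([-0.45,  0.26, -0.09,  1.22,  0.  , -2.04]), array([-0.24,  0.19, -0.18,  1.2 ,  0.  , -1.83]), array([-0.22,  0.39,  0.14,  1.32,  0.  , -1.81])]
s 1
3.9667 [ 0.55251296 -0.19291517  0.11995881] -0.00012495360585450304
4.6833 [ 0.95054608 -0.56423515 -0.20596059]
```

View pics/w1.png

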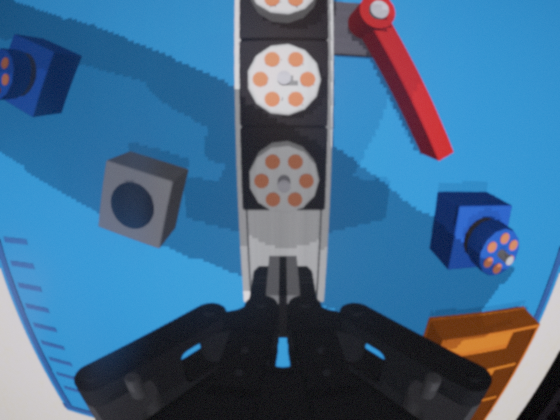

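View pics/s1.png

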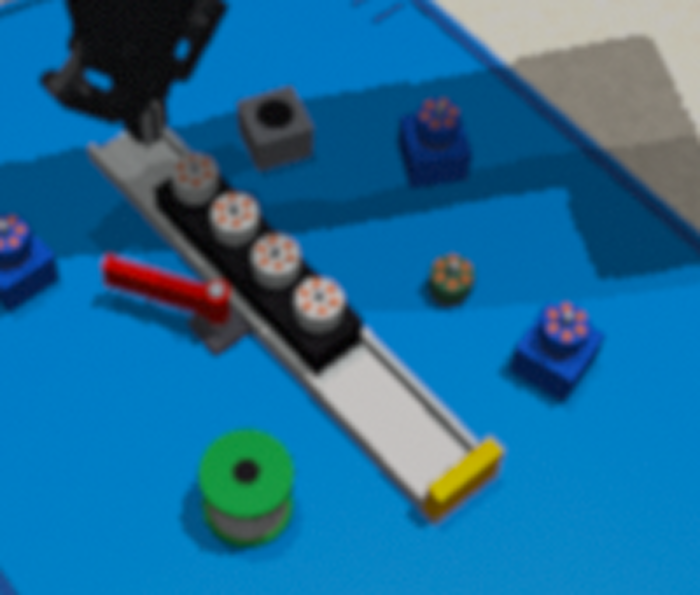

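The wrist view shows the closed fingers (x≈285) centred in the channel (240–328), with the carrier4 rear face at row ~208. The scene view confirms the row is intact and the keeper open. I'll push now.

Run:
```python
from h import *
from bench import r, readout, cams
def st(tag):
    s=readout.sense(); P=Rr.T@(s["position"][:2]-O); F=Rr.T@s["ft_force"][:2]
    print(tag,round(s["clock"],2),P.round(4),s["position"][2].round(4),F.round(1),s["ft_force"][2].round(1)); return F
z=.028
r.move_straight(rw(0,-.125,z),velocity=.1); F0=st("down")
r.move_straight(rw(0,-.06,z),velocity=.06); st("mid")
r.move_straight(rw(0,-.015,z),velocity=.06); st("near")
for y in np.arange(-.012,.010,.002):
    r.move_straight(rw(0,y,z),velocity=.04); F=st("step")
    if abs(F[1]-F0[1])>12: break
p=cams.camera("top"); cv2.imwrite("pics/t2.png",cv2.resize(p["image"][160:250,200:370,::-1],None,fx=4.5,fy=4.5,interpolation=cv2.INTER_CUBIC))
```

```text
down 5.05 [-0.0005 -0.1247] 0.0276 [ 1.1 -0.3] -0.5
mid 6.28 [ 0.0001 -0.0598] 0.028 [ 0.4 -1.5] 0.4
near 7.18 [-0.0004 -0.0139] 0.0275 [-0.5  0.2] -0.7
step 7.43 [-0.0003 -0.0116] 0.0276 [0.5 0.1] -1.2
step 7.68 [-0.0002 -0.0101] 0.0278 [-0.7 -1.3] -0.6
step 7.93 [-0.0001 -0.0079] 0.0279 [-0.5 -2.1] -1.5
step 8.18 [ 0.     -0.0058] 0.028 [ 0.3 -1. ] 0.0
step 8.43 [ 0.     -0.0037] 0.028 [ 1.2 -2.2] -0.5
step 8.68 [-0.     -0.0017] 0.028 [ 0.1 -0.5] -1.2
step 8.93 [ 0.     -0.0007] 0.028 [ 0.8 -4.6] -1.4
step 9.18 [ 0.0001 -0.0006] 0.0282 [-0.3 -8. ] -2.2
step 9.43 [ 0.0002 -0.0006] 0.0285 [ -0.8 -13.1] -1.9
```

View pics/t2.png

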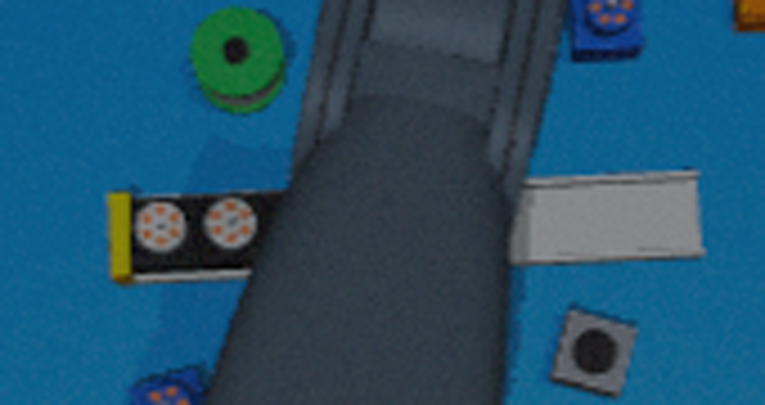

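The front carrier is against the stop: motors at crop px (160,225) and (230,222), and the force rose at the predicted home position. Next I close the keeper.

Run:
```python
from h import *
from bench import r, readout, cams
def st(tag):
    s=readout.sense(); P=Rr.T@(s["position"][:2]-O); F=Rr.T@s["ft_force"][:2]
    print(tag,round(s["clock"],2),P.round(4),s["position"][2].round(4),F.round(1),s["ft_force"][2].round(1)); return F
def c(th,gap):
    s,k=np.sin(th),np.cos(th); h=.0145*abs(k)+.011*abs(s)
    return np.array([.04,-.001])+.052*np.array([-s,-k])+(.005+h+gap)*np.array([k,-s])
z=.034
r.move_straight(rw(0,-.03,.03),velocity=.06)
r.move_straight(rw(0,-.03,.09),velocity=.15)
a=c(-.55,.012); r.move_straight(rw(*a,.09),velocity=.15); r.move_straight(rw(*a,z),velocity=.1); F0=st("start")
for th in np.arange(-.5,1.5,.12):
    r.move_straight(rw(*c(th,0),z),velocity=.07); F=st(round(th,2))
    if np.hypot(*(F-F0))>25: print("force!"); break
else:
    for g in (.002,.001,0,-.001,-.002,-.003,-.004,-.005):
        r.move_straight(rw(*c(1.57,g),z),velocity=.04); F=st(g)
        if np.hypot(*(F-F0))>15: break
```

```text
start 12.26 [ 0.0972 -0.027 ] 0.0344 [0.1 0.9] 0.1
-0.5 12.62 [ 0.0853 -0.0361] 0.0349 [-0.2 -0.3] 0.1
-0.38 12.87 [ 0.0801 -0.0413] 0.0342 [-0.5  0.2] -0.4
-0.26 13.12 [ 0.074  -0.0461] 0.0339 [0.5 0.1] -0.2
-0.14 13.38 [ 0.0674 -0.0499] 0.0339 [-0.5 -0.9] -0.2
-0.02 13.64 [ 0.0603 -0.0529] 0.034 [0.5 0.5] -0.1
0.1 13.89 [ 0.0549 -0.055 ] 0.034 [0.5 0.5] -0.0
0.22 14.14 [ 0.0493 -0.0566] 0.034 [0.6 0.1] -0.8
0.34 14.39 [ 0.0432 -0.0576] 0.034 [0.8 0.2] 0.4
0.46 14.64 [ 0.037  -0.0578] 0.0339 [ 0.2 -0.5] -0.4
0.58 14.89 [ 0.0305 -0.0572] 0.0339 [ 0.2 -0.3] 0.2
0.7 15.14 [ 0.0239 -0.0557] 0.0339 [-0.4  0.3] 0.4
0.82 15.39 [ 0.0173 -0.0532] 0.0339 [ 0.1 -0. ] -0.1
0.94 15.64 [ 0.0109 -0.0496] 0.0339 [-0.4  0.1] 0.4
1.06 15.9 [ 0.0049 -0.0452] 0.0339 [ 0.1 -0.9] -0.7
1.18 16.16 [-0.0006 -0.0397] 0.0339 [0.1 0.1] -0.2
1.3 16.42 [-0.0054 -0.0332] 0.0339 [ 0.3 -0.2] 0.1
1.42 16.68 [-0.0092 -0.0261] 0.0339 [ 0.2 -0.3] -0.3
0.002 17.04 [-0.0123 -0.0186] 0.0339 [-0.4 -0.2] -1.1
0.001 17.29 [-0.0121 -0.018 ] 0.0339 [ 0.  -0.4] 0.1
0 17.54 [-0.0121 -0.0172] 0.0339 [ 0.1 -0.8] 0.3
-0.001 17.79 [-0.0122 -0.0166] 0.034 [-0.6 -3.1] -0.8
-0.002 18.04 [-0.0122 -0.0166] 0.034 [-1.5 -4.9] -0.8
-0.003 18.29 [-0.0122 -0.0165] 0.034 [-1.4 -8.2] -0.8
-0.004 18.54 [-0.0122 -0.0164] 0.034 [-1.6 -9.2] 0.7
-0.005 18.79 [-0.0122 -0.0163] 0.0341 [ -1.8 -11.2] -2.5
```

Hard contact came at the predicted limit. I'll retreat, lift and verify.

Run:
```python
from h import *
from bench import r, readout, cams
r.move_straight(rw(-.012,-.045,.036),velocity=.08)
r.move_straight(rw(-.012,-.055,.13),velocity=.15)
r.move_straight(rw(-.03,-.25,.16),velocity=.2)
p=cams.camera("top"); cv2.imwrite("pics/t3.png",cv2.resize(p["image"][160:270,200:370,::-1],None,fx=4.5,fy=4.5,interpolation=cv2.INTER_CUBIC))
im=p["image"]; H,S,V=[x.astype(int) for x in cv2.split(cv2.cvtColor(im,cv2.COLOR_RGB2HSV))]
red=((H<8)|(H>172))&(S>150)&(V>90); red[:,:270]=0; red[:,330:]=0; red[:170]=0; red[235:]=0
n,l,s,c=cv2.connectedComponentsWithStats(red.astype(np.uint8)); W=w_at(p,pix(l==1+s[1:,4].argmax()),.043)[:,:2]
print(cv2.minAreaRect(((W-O)@Rr).astype(np.float32)),readout.sense()["clock"])
```

```text
((0.006711244583129883, 0.0005350830033421516), (0.012950683943927288, 0.08122000843286514), 87.16622924804688) 21.3333
```

View pics/t3.png

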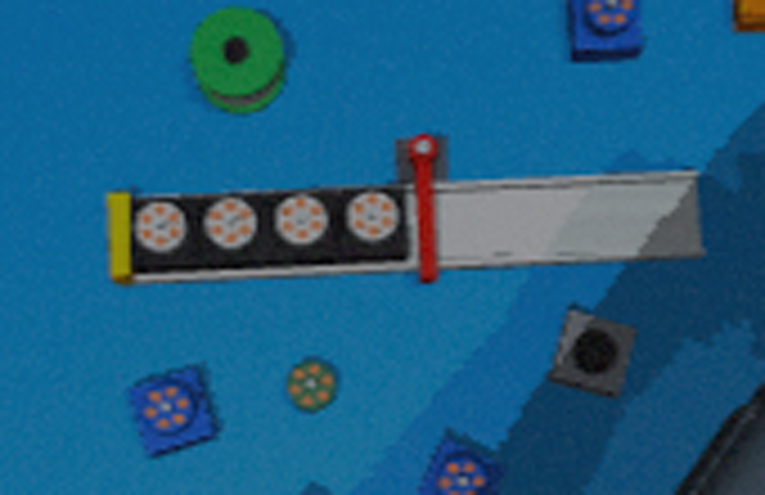

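The row is touching and home against the stop (crop px 130–410). The keeper is straight across the rail (425,145 to 428,278), parallel to the stop, and nothing else has moved.

```bash
python3 -c "
from bench import r
print(r.job_done())"
```

```text
the job is handed in; nothing more can be done
None
```

I pushed the four carriers home against the yellow end stop as one touching row, closed the red keeper fully behind them, and handed the job in at about 21 s; the judge returned no verdict.

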